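# Zero the comparator on the master block, then gauge the spacer

### The arm

A 6-joint arm with a two-finger parallel gripper is mounted at the origin on the work surface. World frame = base frame: x ahead of the robot, y to its left, z up, the work surface at z = 0. Lengths are in m, angles in rad, forces in N, time in s.
With the tool pointing down it reaches from about 0.35 to 0.975 m from the base axis. Payload 4.9 kg.
Tool frame: the origin (TCP) lies midway between the tips of the shut fingers; the grasp point (between the pads) lies 19 mm behind it; z points along the fingers, y is the line along which they close (so a half turn about z gives the same grasp; the last joint's range is limited). The gripper opens to 85 mm and grips with 20 to 120 N. Pads are 22 mm wide; open, the fingers measure 114 mm over their backs; the gripper's body (76 mm by 85 mm) begins 54 mm behind the grasp point. The pads swing forward as they close: fully open they stand 13 mm farther back than shut.
Start: joints at [1.09, 0.053, 1.613, -0, 1.476, -0.119], TCP at [0.221, 0.585, 0.211] pointing down, gripper open.
Joint ranges: [-3.01, 3.01], [-1.01, 2.22], [0.06, 2.58], [-1.02, 4.17], [0.09, 2.62], [-3.14, 3.14]. Speed limits (rad/s): [2.57, 2.57, 3.14, 3.14, 3.14, 3.14].

### API

Orientations are given as a unit quaternion [w, x, y, z].
In Python, from plant import state, grab_frame, job_done, cut_out, place_of gives the robot as it stands.
- The arm moves only by the tool jog_arm, never from a script. Its argument "motion" is text: rows parted by semicolons, each of 7 numbers parted by spaces: the opening in per cent of the stroke, from 0 (shut) to 100 (fully open), then the shift along the tool's x, y, z as a fraction of full scale, then the turn, a rotation vector about the tool's x, y, z as a fraction of full scale. A call has exactly 5 rows; each row is the pose to reach, as a shift and turn from the pose commanded when the call began, along the tool's axes at that moment; what a row does not reach only later rows make up. Full scale, the value 1, is 50 cm for a shift and 1.5 rad for a turn. A row lasts 1/8 s, in which the tool goes at most 62.5 mm and 10.7 degrees, less where a joint would pass 70% of its speed; a pose out of reach is approached as far as the arm can. A call with a number of a shift or a turn outside -1 to 1 is refused whole. A call with a gripper value outside its range is refused whole. The fingers move at their own pace and stop on an object; the grip force is fixed at half the most. Time passes only in rows, so rows that repeat a pose let the fingers close, or fill a call up. It gives the time, the measured TCP pose, the force, the opening and the grip force at its end, in the units of the state.
- state(): the state, without advancing time (a new reading comes with each control period).
- grab_frame(name): name is "side" or "top"; returns a dict with "color" (420x560x3 uint8, red, green, blue), "range_z" (420x560 float32, m along the optical axis (not along the pixel's ray), 0 where there is no reading), "intrinsics" (3x3 intrinsics, pixels), "world_from_camera" (4x4, takes a point from camera to world coordinates). Camera axes: x right, y up, looking along -z (the intrinsics and any distortion apply to the point x, -y, -z); pixel columns grow to the right and rows downward; lengths in m; the calibration is good to about 2 mm. A picture is of the moment at which its call begins.
- job_done(): hands the job in; it is judged then, once.
Trained networks look in the newest picture that a camera, given by its name, has taken for a name from the list of things; names that differ only in an ending like _2 or _b are one class to them, and where a whole thing is asked for, a point or a joint stands for the part that bears it (a point fixed in the world has none). Each returns a list of dicts, best first, with "p" (0 to 1); they miss things now and then, are a little off and sometimes report something else, mostly with a low value. They report only what shows in the picture. A call takes as long as a camera call.
- cut_out(camera, thing): "pixels" (420x560 bool, what is visible of it).
- place_of(camera, thing): "at" ([x, y, z] in m, in world coordinates, good to about 4 mm: a listed point, or the origin of a listed thing).
The state is a dict: "time": time; "joint_pos": joint angles; "joint_vel": joint speeds; "joint_efforts": joint torques, N m; "tool_pos": TCP position; "tool_rot": TCP orientation; "contact_force": force on the tool from outside, world axes, zero at the start; "ft_torque": the same for the moment, N m; "gripper_width": opening from 0.0 (shut) to 1.0 (fully open); "grasp_force": force on a finger pad.
Only numpy, scipy, OpenCV 4.12 (cv2) and the standard library are available. Lean on these libraries where they do the work, as an engineer would, in place of code of your own. Each camera call takes 0.05 s, during which the arm holds its last target. There are 200 camera calls.

### The job

Zero the bench comparator on the master block that stands at its anvil: slide the gauge head up by its thumb grip, feeling the sprung plunger meet the block, until the pointer stands at the zero mark, then let go. Lift the master out and stand it upright in its wooden case, then load the spacer from the tray in its place: hold it above the low anvil, push the plunger back gently with its end, lower it onto the base plate and ease it back so that it sits centred and square against the anvil, with the head still zeroed. Never lower a block onto the plunger, ram it or press hard, and leave everything else alone.

Things in the scene. Friction and masses are not known exactly. Their poses are not given: they have to be found in the camera images.
- comparator: bench comparator, fixed: dark steel base plate 76 x 200 x 15 mm (blocks stand on its top, z 15 mm). Steel anvil 28 mm wide, only 14 mm high above the plate, its gauging face at y 0 looking to +y, at the plunger. Origin: plate underside, below the middle of that face; y = gauging axis from anvil to head, z up. A block standing right against the anvil has its origin at (0, 25, 15) mm
- head: grey gauge head 44 x 52 x 38 mm on the base plate, at the start well back from the master. Slides along the comparator's y (-y: to the anvil), 42 mm travel, about 9 N drag; stays where left, since the drag exceeds the plunger's spring, but a plunger driven to its end of travel shoves it back. Origin: under its middle, at (0, y, 15 mm) in the comparator; axes parallel to the comparator's
- head_grip (a point): where to grip the head: on the axis of its black upright thumb grip, 24 mm (x) by 20 mm (y), 32 mm tall, on the head's top. The point is 8 mm below the grip's top, 24 mm above the head's top, 77 mm above the table, and 12 mm to +y of the head's origin
- plunger: the head's sprung steel plunger. Slides along y, 12 mm of travel, relaxed 22 mm out of the head's front. Spring: 2 N as soon as it starts to move, plus 0.4 N per mm (4 N at zero, 6.8 N at the end). Axis 27 mm above the plate's top, higher than the anvil. It cannot give downwards: never lower a block onto it. Origin: the head's, when relaxed
- plunger_tip (a point): centre of the plunger's flat end disc, 10 mm in diameter, facing the anvil (-y)
- pointer (a point): tip of the pointer: small steel fin that rises from the plunger through a black slot near the +x edge of the head's top, and moves with the plunger. Relaxed it is 5 mm short (to -y) of the zero mark
- zero_mark (a point): the zero line on the head's top, midway between two short white bars beside the slot. Zeroed: the pointer is in line with them (same y), i.e. the plunger is pushed in by 5 mm. Axes parallel to the comparator's
- master: the master block: plain steel block 24 x 50 x 46 mm (x, y, z) with nothing on top, 0.42 kg. At the start it stands on the comparator's base plate in front of the anvil, a fraction of a millimetre off it, long side along the gauging axis. Origin: centre of its underside
- spacer: the spacer to be checked: steel block of the same 24 x 50 x 46 mm (x, y, z) but with a round stud on top, 12 mm in diameter and 12 mm tall; about 0.4 kg. It stands in the tray. Its 50 mm length (y) is what is gauged. Origin: centre of its underside
- case: the master's case: open wooden box 130 x 130 mm, 16 mm high, walls and floor 5 mm thick, empty. Fixed. Origin: centre of its underside
- tray: grey plastic tray 130 x 130 mm, 16 mm high, walls and floor 5 mm thick, in which the spacer and a brass fitting stand. Fixed. It and the case may have changed places. Origin: centre of its underside
- vial_a: bystander, leave alone: clear round vial with a blue cap, 28 mm across, 72 mm tall. Origin: centre of its underside
- vial_b: bystander, leave alone: amber round vial with a red cap, 28 mm across, 72 mm tall. Origin: centre of its underside
- fitting: bystander, leave alone: small round brass fitting in the tray beside the spacer, 18 mm across, 20 mm tall. Origin: centre of its underside
- wrench: bystander, leave alone: open-ended wrench lying flat, 160 mm long. Origin: underneath its middle
- screwdriver: bystander, leave alone: screwdriver lying flat, 170 mm long. Origin: underneath its middle
- jar: bystander, leave alone: lidded glass jar, 52 mm across, 48 mm tall. Origin: centre of its underside
- cup: bystander, leave alone: white ceramic bowl, 68 mm across, 50 mm tall. Origin: centre of its underside

How it is judged:
By the outcome, as a careful person would: the job done as asked, in the order asked, and still so for the second after the job is handed in, with the robot touching nothing.
It also fails if it takes over 72 s, if anything falls off the work surface, if the arm or the gripper's body presses on something with over 40 N, if the wrist force passes 120 N, or if a joint passes its speed limit or range.

## Working session

There is one attempt and no reset: what is moved stays moved. The work goes in short steps, Python scripts to look and compute and a tool call to move; the robot and the scene stay as the last step left them, time stands still between calls to the robot, and variables do not carry over. Pictures are saved under pics/ and viewed, at most 10 in all, crops included, and the job is handed in when it is done.

Besides the shell and the picture viewer there is one more tool, called as name(argument=value, ...) on one line, values as JSON. jog_arm: Moves the arm, as the interface text tells. Shift numbers are shares of 50 cm and turn numbers shares of 1.5 rad, none past 1 either way. Its arguments: {"type":"object","properties":{"motion":{"type":"string"}},"required":["motion"]}

```bash
mkdir -p pics; ls; cat > h.py <<'E'
import numpy as np, cv2
from plant import state, grab_frame, job_done, cut_out, place_of
def cloud(f):
    K=f["intrinsics"];z=f["range_z"];v,u=np.mgrid[:420,:560]
    P=np.stack([(u-K[0,2])/K[0,0]*z,-(v-K[1,2])/K[1,1]*z,-z],-1)
    T=f["world_from_camera"];W=P@T[:3,:3].T+T[:3,3];W[z==0]=np.nan
    return W
def save(f,n,crop=None,s=1):
    c=f["color"][...,::-1]
    if crop: c=c[crop[1]:crop[3],crop[0]:crop[2]]
    cv2.imwrite("pics/"+n,cv2.resize(c,None,fx=s,fy=s,interpolation=cv2.INTER_CUBIC))
E
python3 - <<'E'
from h import *
f=grab_frame("top");save(f,"t0.png")
g=grab_frame("side");save(g,"s0.png")
for n in ["comparator","head","head_grip","plunger_tip","pointer","zero_mark","master","spacer","case","tray","vial_a","fitting","wrench","screwdriver","jar","cup"]:
    for c in ["top","side"]:
        print(n,c,[(round(d["p"],2),np.round(d["at"],3).tolist()) for d in place_of(c,n)][:2])
s=state();print(s)
print(f["intrinsics"],f["world_from_camera"],g["world_from_camera"])
E
```

```text
pics
comparator top [(0.64, [0.495, 0.045, 0.019]), (0.61, [0.497, -0.068, 0.0])]
comparator side [(0.55, [0.503, -0.068, 0.003]), (0.19, [0.724, 0.031, 0.0])]
head top [(0.71, [0.494, 0.047, 0.02])]
head side [(0.56, [0.501, 0.038, 0.012])]
head_grip top [(0.55, [0.495, 0.047, 0.075])]
head_grip side [(0.58, [0.5, 0.051, 0.077])]
plunger_tip top [(0.56, [0.499, -0.007, 0.044]), (0.31, [0.7, 0.259, 0.002])]
plunger_tip side []
pointer top [(0.56, [0.511, 0.03, 0.053])]
pointer side [(0.4, [0.517, 0.028, 0.054])]
zero_mark top [(0.97, [0.515, 0.033, 0.054]), (0.4, [0.607, 0.424, 0.002])]
zero_mark side [(0.62, [0.513, 0.035, 0.054]), (0.2, [0.772, -0.266, 0.002])]
master top [(0.75, [0.495, -0.044, 0.011]), (0.36, [0.492, 0.049, 0.075])]
master side [(0.79, [0.495, -0.041, 0.015]), (0.31, [0.504, -0.068, 0.003])]
spacer top [(0.54, [0.446, 0.268, 0.005])]
spacer side []
case top [(0.79, [0.513, -0.274, -0.002]), (0.6, [0.717, 0.028, -0.002])]
case side [(0.7, [0.507, -0.271, 0.001]), (0.57, [0.772, -0.264, 0.002])]
tray top [(0.7, [0.452, 0.268, -0.001]), (0.67, [0.763, -0.264, -0.002
[... 1276 characters left out ...]
ray([-0.15305159, -0.20131989, -0.24685527]), 'ft_torque': array([ 0.02547801, -0.04945311,  0.00159526]), 'grasp_force': 0.0, 'gripper_width': 0.9971678297442725}
[[436.18768393   0.         281.77221959]
 [  0.         436.18768393 203.48660035]
 [  0.           0.           1.        ]] [[ 0.00311178  0.98179515 -0.18991736  0.37878719]
 [-0.99994723  0.00491448  0.00902183  0.07121743]
 [ 0.00979093  0.18987926  0.98175863  1.08638274]
 [ 0.          0.          0.          1.        ]] [[ 0.71185655  0.37602869 -0.59318014 -0.1897357 ]
 [-0.70226269  0.36985798 -0.60830271 -0.73675168]
 [-0.00934687  0.84959255  0.52735674  0.77407816]
 [ 0.          0.          0.          1.        ]]
```

View pics/t0.png

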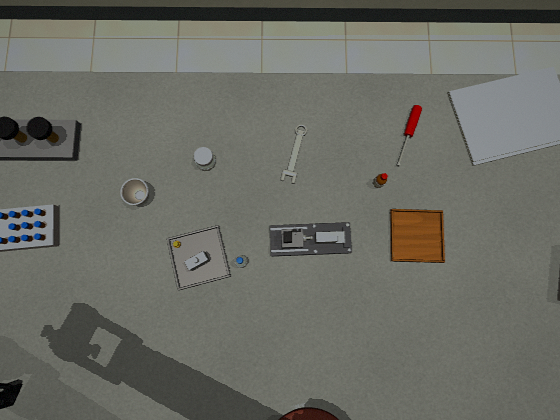

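View pics/s0.png

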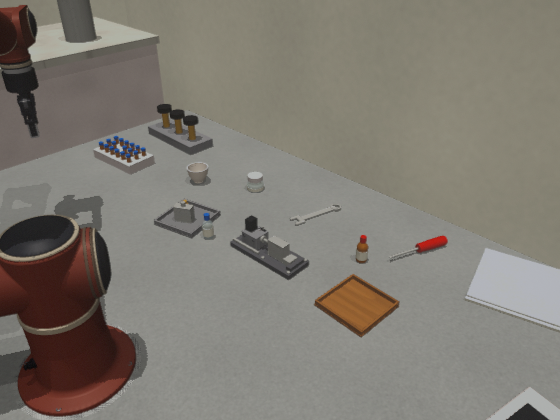

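The top view shows the comparator at about (310,238), with the head on its left (292,238) and the master at (330,238). The case is at (417,235), the tray with the rotated spacer at (197,260), and vial_a at (241,261). The side view agrees. Next I'll fit rectangles for accurate poses.

```bash
cat >> h.py <<'E'
def rect(P):
    (c,s,a)=cv2.minAreaRect((P*1000).astype(np.float32));return np.round(c,1),np.round(s,1),round(a,1)
def box(W,x0,x1,y0,y1,z0,z1):
    return (W[...,0]>x0)&(W[...,0]<x1)&(W[...,1]>y0)&(W[...,1]<y1)&(W[...,2]>z0)&(W[...,2]<z1)
E
python3 - <<'E'
from h import *
f=grab_frame("top");g=grab_frame("side")
WT,WS=cloud(f),cloud(g)
R={"plate":(.43,.56,-.2,.12,.010,.020),"plate+":(.43,.56,-.2,.12,.008,.1),"master":(.46,.54,-.1,0,.055,.068),"headtop":(.46,.54,0,.09,.048,.058),"grip":(.46,.54,0.02,.09,.078,.092),
"spacer":(.39,.5,.21,.31,.045,.056),"stud":(.39,.5,.21,.31,.058,.07),"case":(.43,.6,-.36,-.19,.004,.025),"tray":(.36,.55,.17,.36,.010,.025),"fit":(.45,.53,.29,.35,.016,.03)}
for n,b in R.items():
    for nm,W in(("T",WT),("S",WS)):
        m=box(W,*b)
        if m.sum()>3:
            P=W[m];print(n,nm,m.sum(),*rect(P[:,:2]),"mean",np.round(P.mean(0)*1000,1),"zmed",round(np.median(P[:,2])*1000,1))
m=box(WT,*R["plate+"]); print(WT[300:310,300:310,2].std())
save(f,"t1.png",(262,212,362,262),8)
E
```

```text
plate T 1405 [498.3  -8.5] [ 76.2 199.8] 2.5 mean [496.   -8.5  15.2] zmed 15.2
plate S 736 [494.9  -9.6] [ 79.1 202.8] 3.6 mean [479.6 -31.4  15.4] zmed 15.5
plate+ T 2474 [498.3  -8.5] [ 76.2 199.8] 2.5 mean [496.2  -7.3  28.9] zmed 17.8
plate+ S 2051 [496.1  -9.8] [ 79.8 202.4] 2.6 mean [485.7 -20.1  33.6] zmed 25.9
master T 211 [499.1 -43.1] [24.5 48.6] 1.6 mean [498.6 -43.1  61.1] zmed 61.0
master S 170 [496.6 -45.5] [30.7 50.7] 5.8 mean [495.6 -46.8  60.9] zmed 61.2
headtop T 307 [497.9  35.1] [46.2 58.5] 4.6 mean [495.7  33.8  52.9] zmed 52.9
headtop S 214 [496.7  33.3] [50.3 59.5] 3.0 mean [490.8  29.1  53.1] zmed 53.2
grip T 93 [496.4  49.7] [23.7 18.6] 0.1 mean [495.7  49.6  85.2] zmed 85.2
grip S 73 [493.6  48.7] [22.2 26.4] 83.4 mean [492.5  47.1  83.5] zmed 84.3
spacer T 200 [442.3 264.4] [24.5 49.5] 29.0 mean [442.2 264.1  50.6] zmed 50.6
spacer S 120 [439.9 263.3] [30.7 51.4] 35.8 mean [439.  260.4  50.4] zmed 50.9
stud T 25 [441.8 265. ] [11.3  9.5] 89.1 mean [442.  264.9  62. ] zmed 62.3
stud S 15 [441.9 263. ] [12.5  9. ] 38.3 mean [440.3 262.5  62.6] zmed 62.6
case T 2315 [ 514.5 -274.5] [168.4 168.6] 0.2 mean [ 507.9 -275.     8.3] zmed 6.8
case S 2634 [ 513.8 -275.6] [158.9 168.1] 86.1 mean [ 506.6 -276.     8.5] zmed 6.7
tray T 536 [452.8 266.6] [130.4 130.4] 15.0 mean [453.6 270.8  15.2] zmed 15.1
tray S 436 [451.7 264.9] [137.8 134.2] 15.7 mean [443.7 260.8  15.3] zmed 15.0
fit T 54 [489.9 324.7] [32.3 70.4] 57.0 mean [487.  321.7  20. ] zmed 18.7
fit S 24 [488.2 325.4] [32.5 67.7] 54.5 mean [489.  318.5  20.4] zmed 18.6
nan
```

View pics/t1.png

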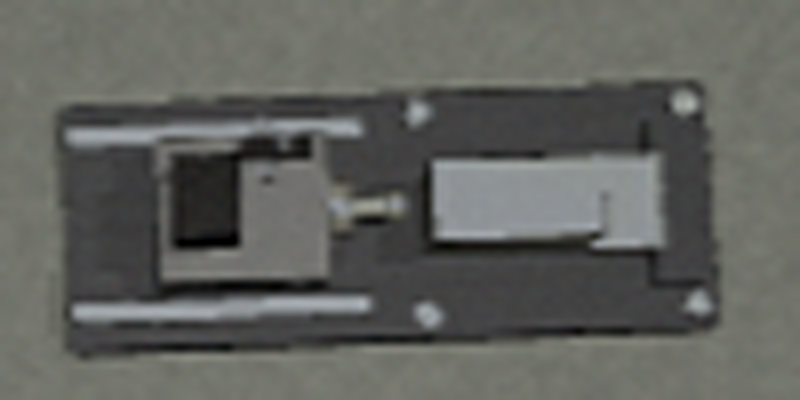

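```bash
cat >> h.py <<'E'
def go(x,y,z,yawdeg,ref=None,refyaw=None):
    """fractions to bring TCP to xyz (m), tool y axis at yawdeg in world (mod 180), tool vertical"""
    s=state();p=s["tool_pos"] if ref is None else np.array(ref);w,a,b,c=s["tool_rot"]
    cur=np.degrees(np.arctan2(1-2*(a*a+c*c),2*(a*b-w*c))) if refyaw is None else refyaw
    t=np.radians(cur);ty=np.array([np.cos(t),np.sin(t),0]);tz=np.array([0,0,-1.]);tx=np.cross(ty,tz)
    d=np.array([x,y,z])-p;D=(yawdeg-cur+90)%180-90
    print("shift",np.round([d@tx/.5,d@ty/.5,d@tz/.5],4),"turn z",round(-np.radians(D)/1.5,4),"| cur yaw",round(cur,2),"dyaw",round(D,2))
E
python3 -c "
from h import *
go(.4963,.0499,.15,92.5)"
```

```text
shift [-0.893  -0.8053  0.121 ] turn z -0.2703 | cur yaw 69.27 dyaw 23.23
```

jog_arm(motion="50 -0.09 -0.08 0.0 0 0 0; 50 -0.18 -0.16 0.0 0 0 -0.05; 50 -0.27 -0.24 0.0 0 0 -0.1; 50 -0.36 -0.32 0.0 0 0 -0.15; 50 -0.45 -0.40 0.0 0 0 -0.2")

```text
time: 2.42
tool_pos: [0.3615, 0.3162, 0.2108]
tool_rot: [0.0, 0.029, 1.0, 0.0]
contact_force: [0.7, -0.0, -0.0]
gripper_width: 0.5
grasp_force: 0.0
```

```bash
python3 -c "
from h import *
go(.4963,.0499,.12,92.5)"
```

```text
shift [-0.3005 -0.5158  0.1816] turn z -0.0683 | cur yaw 86.63 dyaw 5.87
```

jog_arm(motion="50 -0.06 -0.1032 0.03 0 0 -0.03; 50 -0.12 -0.206 0.06 0 0 -0.068; 50 -0.18 -0.31 0.1 0 0 -0.0683; 50 -0.24 -0.413 0.14 0 0 -0.0683; 50 -0.3005 -0.5158 0.1816 0 0 -0.0683")

```text
time: 3.05
tool_pos: [0.495, 0.0508, 0.1202]
tool_rot: [0.001, -0.02, 1.0, 0.0]
contact_force: [0.0, 0.6, 0.2]
gripper_width: 0.501
grasp_force: 0.0
```

```bash
python3 -c "
from h import *
go(.4963,.0499,.060,92.5)
s=state();print(s['tool_pos'],s['contact_force'])"
```

```text
shift [-0.0025 -0.0018  0.1205] turn z -0.0022 | cur yaw 92.31 dyaw 0.19
[0.49501148 0.05075538 0.12023942] [0.01770149 0.55727652 0.22835685]
```

jog_arm(motion="50 0 0 0.06 0 0 0; 50 0 0 0.1205 0 0 0; 50 0 0 0.1205 0 0 0; 20 0 0 0.1205 0 0 0; 20 0 0 0.1205 0 0 0")

```text
time: 3.68
tool_pos: [0.4951, 0.0518, 0.0619]
tool_rot: [0.001, -0.021, 1.0, -0.001]
contact_force: [-1.5, -5.0, 0.2]
gripper_width: 0.205
grasp_force: 37.3
```

jog_arm(motion="0 0 0 0 0 0 0; 0 0 0 0 0 0 0; 0 0 0 0 0 0 0; 0 0 0 0 0 0 0; 0 0 0 0 0 0 0")

```text
time: 4.3
tool_pos: [0.4951, 0.0519, 0.062]
tool_rot: [0.001, -0.021, 1.0, -0.001]
contact_force: [-0.8, -4.2, 2.2]
gripper_width: 0.194
grasp_force: 58.6
```

```bash
python3 -c "
from h import *
s=state();print(s)
f=grab_frame('top');save(f,'t2.png',(262,212,362,262),8)"
```

```text
{'time': 4.3, 'joint_pos': array([-0.04392088, -0.11344246,  2.03493346, -0.00232154,  1.21771239,
       -1.6551564 ]), 'joint_vel': array([-1.35607168e-03, -8.67949212e-05, -6.40487846e-04, -1.12436041e-03,
       -1.71467605e-03,  1.52445958e-03]), 'joint_efforts': array([ 2.28657916e+00, -2.75762987e+01, -3.31275165e+01,  1.24966554e+00,
       -4.59915614e-01, -6.62802398e-03]), 'tool_pos': array([0.49510417, 0.05185744, 0.06195433]), 'tool_rot': array([ 0.00112233, -0.0206182 ,  0.99978611, -0.00116397]), 'contact_force': array([-0.78246369, -4.19311783,  2.21227598]), 'ft_torque': array([-0.7665934 ,  0.31891506,  0.00887755]), 'grasp_force': 58.58041048049927, 'gripper_width': 0.19401304401013172}
```

jog_arm(motion="0 0 -0.003 0 0 0 0; 0 0 -0.006 0 0 0 0; 0 0 -0.009 0 0 0 0; 0 0 -0.012 0 0 0 0; 0 0 -0.015 0 0 0 0")

```text
time: 4.97
tool_pos: [0.4953, 0.0484, 0.0619]
tool_rot: [0.001, -0.02, 1.0, 0.003]
contact_force: [-2.9, 8.6, 6.2]
gripper_width: 0.196
grasp_force: 59.5
```

jog_arm(motion="0 0 -0.0005 0 0 0 0; 0 0 -0.001 0 0 0 0; 0 0 -0.0015 0 0 0 0; 0 0 -0.002 0 0 0 0; 0 0 -0.0025 0 0 0 0")

```text
time: 5.6
tool_pos: [0.4953, 0.0471, 0.0619]
tool_rot: [0.001, -0.02, 1.0, 0.003]
contact_force: [-2.6, 8.5, 6.7]
gripper_width: 0.195
grasp_force: 59.5
```

jog_arm(motion="0 0 -0.0005 0 0 0 0; 0 0 -0.001 0 0 0 0; 0 0 -0.0015 0 0 0 0; 0 0 -0.002 0 0 0 0; 0 0 -0.0025 0 0 0 0")

```text
time: 6.22
tool_pos: [0.4954, 0.0458, 0.0619]
tool_rot: [0.001, -0.02, 1.0, 0.003]
contact_force: [-3.3, 7.4, 6.4]
gripper_width: 0.195
grasp_force: 59.5
```

```bash
python3 -c "
from h import *
s=state();print(s['tool_pos'],s['contact_force'],s['tool_rot'])
f=grab_frame('side');save(f,'s2.png',(220,200,320,280),7)"
```

```text
[0.49537877 0.04582655 0.0619189 ] [-3.32812903  7.4141338   6.37787367] [ 0.00108089 -0.02027657  0.9997882   0.00335227]
```

View pics/s2.png

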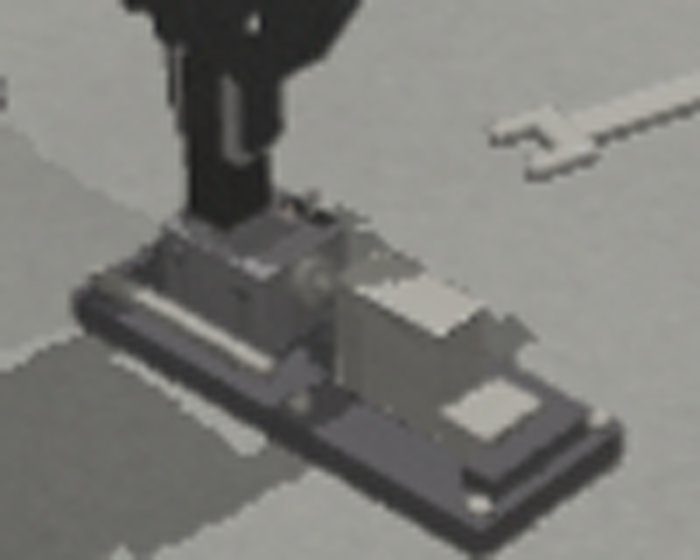

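jog_arm(motion="0 0 -0.0005 0 0 0 0; 0 0 -0.001 0 0 0 0; 0 0 -0.0015 0 0 0 0; 0 0 -0.002 0 0 0 0; 0 0 -0.0025 0 0 0 0")

```text
time: 6.9
tool_pos: [0.4954, 0.0446, 0.0619]
tool_rot: [0.001, -0.02, 1.0, 0.003]
contact_force: [-2.9, 9.9, 6.9]
gripper_width: 0.197
grasp_force: 59.5
```

jog_arm(motion="0 0 -0.0005 0 0 0 0; 0 0 -0.001 0 0 0 0; 0 0 -0.0015 0 0 0 0; 0 0 -0.002 0 0 0 0; 0 0 -0.002 0 0 0 0")

```text
time: 7.52
tool_pos: [0.4955, 0.0435, 0.0619]
tool_rot: [0.001, -0.02, 1.0, 0.003]
contact_force: [-3.3, 8.7, 6.4]
gripper_width: 0.197
grasp_force: 59.5
```

jog_arm(motion="0 0 -0.0005 0 0 0 0; 0 0 -0.001 0 0 0 0; 0 0 -0.0015 0 0 0 0; 0 0 -0.002 0 0 0 0; 0 0 -0.002 0 0 0 0")

```text
time: 8.15
tool_pos: [0.4955, 0.0425, 0.0619]
tool_rot: [0.001, -0.02, 1.0, 0.003]
contact_force: [-4.3, 7.9, 6.7]
gripper_width: 0.198
grasp_force: 59.5
```

jog_arm(motion="0 0 -0.0005 0 0 0 0; 0 0 -0.001 0 0 0 0; 0 0 -0.0015 0 0 0 0; 0 0 -0.002 0 0 0 0; 0 0 -0.002 0 0 0 0")

```text
time: 8.78
tool_pos: [0.4955, 0.0421, 0.0619]
tool_rot: [0.001, -0.02, 1.0, 0.004]
contact_force: [-3.6, 11.3, 6.5]
gripper_width: 0.199
grasp_force: 59.5
```

jog_arm(motion="0 0 -0.0005 0 0 0 0; 0 0 -0.001 0 0 0 0; 0 0 -0.0015 0 0 0 0; 0 0 -0.002 0 0 0 0; 0 0 -0.002 0 0 0 0")

```text
time: 9.4
tool_pos: [0.4956, 0.0413, 0.0619]
tool_rot: [0.001, -0.02, 1.0, 0.004]
contact_force: [-3.1, 10.7, 7.1]
gripper_width: 0.193
grasp_force: 59.5
```

jog_arm(motion="0 0 -0.0005 0 0 0 0; 0 0 -0.001 0 0 0 0; 0 0 -0.0015 0 0 0 0; 0 0 -0.002 0 0 0 0; 0 0 -0.002 0 0 0 0")

```text
time: 10.02
tool_pos: [0.4956, 0.0404, 0.0619]
tool_rot: [0.001, -0.02, 1.0, 0.004]
contact_force: [-3.1, 11.5, 7.2]
gripper_width: 0.193
grasp_force: 59.5
```

jog_arm(motion="0 0 -0.0005 0 0 0 0; 0 0 -0.001 0 0 0 0; 0 0 -0.0015 0 0 0 0; 0 0 -0.002 0 0 0 0; 0 0 -0.002 0 0 0 0")

```text
time: 10.65
tool_pos: [0.4956, 0.0394, 0.0619]
tool_rot: [0.001, -0.02, 1.0, 0.004]
contact_force: [-2.6, 11.4, 6.5]
gripper_width: 0.198
grasp_force: 59.5
```

```bash
python3 -c "
from h import *
s=state();print(s['tool_pos'],s['contact_force'])
for c in('top','side'):
  f=grab_frame(c)
  for n in('pointer','zero_mark','plunger_tip'): print(c,n,[(round(d['p'],2),np.round(d['at'],4)) for d in place_of(c,n)][:1])
f=grab_frame('top');save(f,'t3.png',(270,215,340,257),11)"
```

```text
[0.49561182 0.03943235 0.0618941 ] [-2.56619228 11.4484186   6.48070875]
top pointer []
top zero_mark []
top plunger_tip []
side pointer []
side zero_mark [(0.7, array([0.5157, 0.0251, 0.0499]))]
side plunger_tip [(0.46, array([ 0.4399,  0.1611, -0.0049]))]
```

View pics/t3.png

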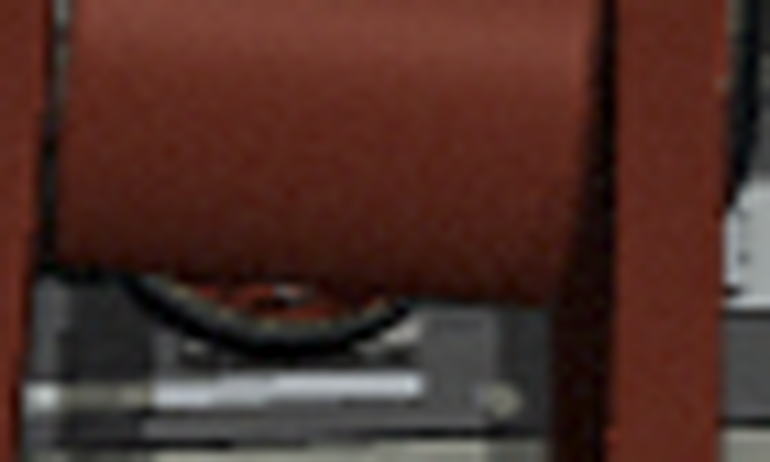

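jog_arm(motion="0 0 -0.0008 0 0 0 0; 0 0 -0.0016 0 0 0 0; 0 0 -0.0024 0 0 0 0; 0 0 -0.0032 0 0 0 0; 0 0 -0.004 0 0 0 0")

```text
time: 11.72
tool_pos: [0.4957, 0.0377, 0.0619]
tool_rot: [0.001, -0.02, 1.0, 0.005]
contact_force: [-3.2, 12.5, 7.1]
gripper_width: 0.198
grasp_force: 59.5
```

jog_arm(motion="0 0 0 0 0 0 0; 0 0 0 0 0 0 0; 0 0 0 0 0 0 0; 0 0 0 0 0 0 0; 0 0 0 0 0 0 0")

```text
time: 12.35
tool_pos: [0.4957, 0.0376, 0.0619]
tool_rot: [0.001, -0.02, 1.0, 0.004]
contact_force: [-4.0, 13.0, 6.6]
gripper_width: 0.193
grasp_force: 59.5
```

jog_arm(motion="0 0 -0.0007 0 0 0 0; 0 0 -0.0007 0 0 0 0; 0 0 0.002 0 0 0 0; 0 0 0.005 0 0 0 0; 0 0 0.007 0 0 0 0")

```text
time: 12.98
tool_pos: [0.4957, 0.0375, 0.0619]
tool_rot: [0.001, -0.021, 1.0, 0.0]
contact_force: [-2.4, -1.5, 4.9]
gripper_width: 0.196
grasp_force: 59.4
```

```bash
python3 -c "
from h import *
s=state();print(s['tool_pos'],s['contact_force'])"
```

```text
[0.49572409 0.0374711  0.06189798] [-2.42579987 -1.46061431  4.89977672]
```

Force is near zero, so I'll release, rise, and swing aside to look.

jog_arm(motion="30 0 0 0 0 0 0; 45 0 0 0 0 0 0; 50 0 0 -0.02 0 0 0; 50 0 0 -0.1 0 0 0; 50 0 0 -0.18 0 0 0")

```text
time: 13.6
tool_pos: [0.4945, 0.037, 0.1513]
tool_rot: [-0.0, -0.02, 1.0, 0.0]
contact_force: [0.7, -0.6, 0.2]
gripper_width: 0.503
grasp_force: 0.0
```

jog_arm(motion="50 0 -0.1 -0.02 0 0 0.11; 50 0 -0.22 -0.02 0 0 0.22; 50 0 -0.34 -0.02 0 0 0.33; 50 0 -0.45 -0.02 0 0 0.44; 50 0 -0.45 -0.02 0 0 0.55")

```text
time: 14.22
tool_pos: [0.5039, -0.1915, 0.1609]
tool_rot: [0.001, 0.387, 0.922, -0.0]
contact_force: [-0.7, 0.5, 0.5]
gripper_width: 0.501
grasp_force: 0.0
```

```bash
cat > z.py <<'E'
from h import *
import sys
s=state();print(s['tool_pos'],s['contact_force'])
f=grab_frame('top');g=grab_frame('side')
for c in('top','side'):
  for n in('pointer','zero_mark','plunger_tip','head_grip','master'): print(c,n,[(round(d['p'],2),np.round(d['at'],4)) for d in place_of(c,n)][:1])
W=cloud(f)
for n,b in {"master":(.46,.54,-.1,0,.055,.068),"headtop":(.46,.54,-.03,.09,.048,.058),"grip":(.46,.54,0.0,.09,.078,.092)}.items():
  m=box(W,*b); print(n,m.sum(),*(rect(W[m][:,:2]) if m.sum()>3 else ()))
a=f['color'][222:252,272:332,::-1];b=g['color'][212:252,235:295,::-1]
cv2.imwrite(sys.argv[1],np.vstack([cv2.resize(a,(660,330),interpolation=cv2.INTER_CUBIC),cv2.resize(b,(405,270),interpolation=cv2.INTER_CUBIC) if 0 else cv2.resize(b,(660,440),interpolation=cv2.INTER_CUBIC)[120:390]]))
E
python3 z.py pics/z1.png
```

```text
[ 0.50391773 -0.19151186  0.16094739] [-0.67852718  0.50393467  0.45765481]
top pointer []
top zero_mark [(0.76, array([0.5155, 0.0196, 0.0519]))]
top plunger_tip []
top head_grip [(0.79, array([0.4939, 0.0325, 0.0737]))]
top master [(0.72, array([ 0.4989, -0.0427,  0.0129]))]
side pointer []
side zero_mark [(0.61, array([0.5165, 0.0236, 0.0556]))]
side plunger_tip [(0.39, array([ 0.4952, -0.0418,  0.0162]))]
side head_grip [(0.96, array([0.5018, 0.0408, 0.0809]))]
side master [(0.75, array([ 0.4947, -0.0427,  0.0137]))]
master 215 [499.3 -43.7] [24.2 49.8] 1.4
headtop 315 [498.   10.9] [47.6 78.7] 3.6
grip 94 [496.3  35.8] [23.6 18.6] 0.1
```

View pics/z1.png

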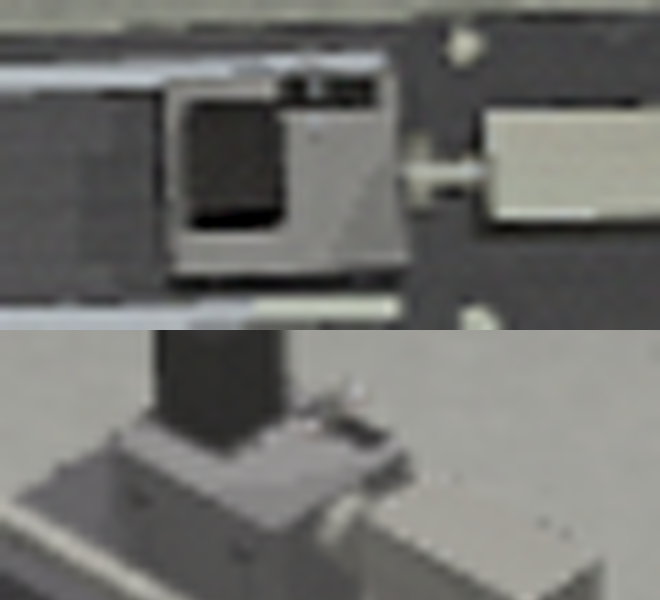

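The top crop shows the fin at about (315,85), in line with the mark at (315,138); the plunger disc touches the master at about (480,172). I'll check the alignment at sub-pixel level and plan the master grasp.

```bash
python3 - <<'E'
from h import *
f=np.mean([grab_frame('top')['color'].astype(float).mean(2) for _ in range(3)],0)
print(np.round(f[227:237,294:308]).astype(int))
c=np.deg2rad(2.5);ey=np.array([-np.sin(c),np.cos(c)])
go(.4990,-.0434,.10,2.5)
go(.4990,-.0434,.0300,2.5)
E
```

```text
[[141 141 173 181 183 159 159 177 182 181 180 182 151  90]
 [128 125 126 140 114 110 105 108 115 128 129 120 115  97]
 [130 131 137  78  35  34  97  64  34  35  35  32  95 128]
 [137 136 139  79  39  32 101  68  38  39  39  35  95 115]
 [ 42  42  50  34  35  34  34  36  37  31  42  45  95 117]
 [ 42  40  41  90 131 137 147 141 134 137 137 136 121 119]
 [ 43  41  40  55 118 132 142 133 132 131 130 132 119 119]
 [ 43  43  40  57 121 132 114 126 129 128 130 120 115 119]
 [ 44  43  41  59 120 131 130 130 129 129 131 118 113 118]
 [ 43  43  43  59 123 133 129 130 130 131 132 118 113 119]]
shift [0.2108 0.1974 0.1201] turn z 0.4955 | cur yaw 45.09 dyaw -42.59
shift [0.2108 0.1974 0.2601] turn z 0.4955 | cur yaw 45.09 dyaw -42.59
```

jog_arm(motion="60 0.05 0.05 0.02 0 0 0.12; 60 0.11 0.1 0.04 0 0 0.24; 60 0.17 0.16 0.07 0 0 0.36; 60 0.2108 0.1974 0.1 0 0 0.48; 60 0.2108 0.1974 0.12 0 0 0.4955")

```text
time: 15.6
tool_pos: [0.4985, -0.0422, 0.0992]
tool_rot: [-0.0, 0.691, 0.723, -0.0]
contact_force: [-0.1, -0.1, -0.4]
gripper_width: 0.602
grasp_force: 0.0
```

```bash
python3 -c "
from h import *
go(.4991,-.0434,.028,2.5)"
```

```text
shift [-0.0025  0.001   0.1424] turn z 0.0018 | cur yaw 2.65 dyaw -0.15
```

jog_arm(motion="60 0 0 0.05 0 0 0; 60 0 0 0.1 0 0 0; 60 0 0 0.1424 0 0 0; 60 0 0 0.1424 0 0 0; 40 0 0 0.1424 0 0 0")

```text
time: 16.23
tool_pos: [0.4998, -0.0444, 0.0298]
tool_rot: [0.001, 0.692, 0.722, 0.0]
contact_force: [0.0, -0.2, 0.7]
gripper_width: 0.411
grasp_force: 0.0
```

jog_arm(motion="30 0 0 0 0 0 0; 26 0 0 0 0 0 0; 0 0 0 0 0 0 0; 0 0 0 0 0 0 0; 0 0 0 0 0 0 0")

```text
time: 16.85
tool_pos: [0.4995, -0.0441, 0.0304]
tool_rot: [0.001, 0.692, 0.722, -0.0]
contact_force: [-4.9, -2.0, 6.5]
gripper_width: 0.262
grasp_force: 59.7
```

```bash
python3 -c "
from h import *
s=state();print(s['tool_pos'],s['contact_force'],s['ft_torque'],s['gripper_width'])
go(*s['tool_pos'],2.5)"
```

```text
[ 0.49947979 -0.04414727  0.0304487 ] [-4.90496163 -2.04821374  6.47774481] [-0.28616314  0.77212258 -0.05045669] 0.26174328653679696
shift [0. 0. 0.] turn z 0.0 | cur yaw 2.5 dyaw -0.0
```

jog_arm(motion="0 0 0 -0.005 0 0 0; 0 0 0 -0.02 0 0 0; 0 0 0 -0.05 0 0 0; 0 0 0 -0.1 0 0 0; 0 0 0 -0.16 0 0 0")

```text
time: 17.48
tool_pos: [0.4986, -0.0427, 0.11]
tool_rot: [-0.001, 0.692, 0.722, 0.001]
contact_force: [0.4, -0.1, -4.2]
gripper_width: 0.255
grasp_force: 59.5
```

```bash
python3 -c "
from h import *
s=state();print(s['contact_force'])
go(.508,-.274,.07,2.5)"
```

```text
[ 0.44377084 -0.07761047 -4.21562447]
shift [-0.463  -0.0012  0.08  ] turn z -0.0003 | cur yaw 2.47 dyaw 0.03
```

jog_arm(motion="0 -0.1 0 0 0 0 0; 0 -0.2 0 0 0 0 0; 0 -0.3 0 0.0 0 0 0; 0 -0.4 0 0.03 0 0 0; 0 -0.463 0 0.08 0 0 0")

```text
time: 18.1
tool_pos: [0.5107, -0.2774, 0.0713]
tool_rot: [0.002, 0.692, 0.722, 0.001]
contact_force: [0.4, 0.3, -3.5]
gripper_width: 0.257
grasp_force: 59.6
```

```bash
python3 -c "
from h import *
go(.508,-.274,.0225,2.5)"
```

```text
shift [ 0.007  -0.005   0.0975] turn z -0.0014 | cur yaw 2.38 dyaw 0.12
```

jog_arm(motion="0 0 0 0 0 0 0; 0 0 0 0.04 0 0 0; 0 0 0 0.08 0 0 0; 0 0 0 0.094 0 0 0; 0 0 0 0.097 0 0 0")

```text
time: 18.73
tool_pos: [0.5088, -0.2737, 0.0205]
tool_rot: [-0.001, 0.691, 0.723, 0.0]
contact_force: [-5.2, 4.4, 5.6]
gripper_width: 0.26
grasp_force: 61.1
```

jog_arm(motion="0 0 0 0.001 0 0 0; 0 0 0 0.002 0 0 0; 0 0 0 0.003 0 0 0; 0 0 0 0.004 0 0 0; 0 0 0 0.005 0 0 0")

```text
time: 19.35
tool_pos: [0.5094, -0.2743, 0.0205]
tool_rot: [-0.001, 0.692, 0.722, 0.0]
contact_force: [-8.1, 8.3, 15.8]
gripper_width: 0.263
grasp_force: 62.3
```

jog_arm(motion="0 0 0 -0.006 0 0 0; 30 0 0 -0.006 0 0 0; 45 0 0 -0.006 0 0 0; 50 0 0 -0.04 0 0 0; 50 0 0 -0.14 0 0 0")

```text
time: 19.98
tool_pos: [0.5071, -0.2736, 0.0863]
tool_rot: [-0.003, 0.692, 0.722, -0.0]
contact_force: [-0.1, -0.0, 0.6]
gripper_width: 0.495
grasp_force: 0.0
```

```bash
python3 - <<'E'
from h import *
go(.4422,.2646,.12,29)
f=grab_frame('top');W=cloud(f)
m=box(W,.45,.56,-.33,-.22,.03,.07);print(rect(W[m][:,:2]),np.median(W[m][:,2]))
m=box(W,.39,.5,.21,.31,.045,.056);P=W[m];print(rect(P[:,:2]),P.mean(0));w,v=np.linalg.eigh(np.cov(P[:,:2].T));print(np.degrees(np.arctan2(v[1,0],v[0,0])))
E
```

```text
shift [ 1.081  -0.0834 -0.0674] turn z -0.3088 | cur yaw 2.46 dyaw 26.54
(array([ 509. , -272.4]), array([24.4, 47.7]), 1.8) 0.050820800411812916
(array([442.4, 264.8]), array([24.8, 49.6]), 29.1) [0.44223659 0.2642186  0.05081571]
-150.1940853329242
```

jog_arm(motion="55 0.05 0 -0.11 0 0 0; 55 0.16 -0.01 -0.12 0 0 0; 55 0.28 -0.02 -0.12 0 0 -0.1; 55 0.4 -0.03 -0.12 0 0 -0.2; 55 0.52 -0.04 -0.12 0 0 -0.31")

```text
time: 20.65
tool_pos: [0.4781, -0.0144, 0.1496]
tool_rot: [0.002, 0.505, 0.863, 0.001]
contact_force: [0.7, 0.5, 1.1]
gripper_width: 0.555
grasp_force: 0.0
```

```bash
python3 -c "
from h import *
go(.4423,.2646,.11,29.4)"
```

```text
shift [0.5213 0.2115 0.0792] turn z -0.0001 | cur yaw 29.39 dyaw 0.01
```

jog_arm(motion="55 0.11 0.045 0 0 0 0; 55 0.22 0.09 0 0 0 0; 55 0.33 0.135 0 0 0 0; 55 0.44 0.18 0.04 0 0 0; 55 0.5213 0.2115 0.07 0 0 0")

```text
time: 21.28
tool_pos: [0.4434, 0.2658, 0.114]
tool_rot: [0.001, 0.506, 0.863, 0.001]
contact_force: [1.1, 0.3, 1.1]
gripper_width: 0.552
grasp_force: 0.0
```

jog_arm(motion="55 0 0 0 0 0 0; 55 0 0 0 0 0 0; 55 0 0 0 0 0 0; 55 0 0 0 0 0 0; 55 0 0 0 0 0 0")

```text
time: 21.9
tool_pos: [0.4438, 0.2627, 0.1132]
tool_rot: [0.0, 0.507, 0.862, 0.0]
contact_force: [0.4, 0.4, 0.7]
gripper_width: 0.551
grasp_force: 0.0
```

```bash
python3 -c "
from h import *
go(.4423,.2646,.020,29.4)"
```

```text
shift [ 0.0048 -0.0007  0.1864] turn z -0.0041 | cur yaw 29.05 dyaw 0.35
```

jog_arm(motion="55 0.0048 -0.0007 0.07 0 0 -0.004; 55 0.0048 -0.0007 0.14 0 0 -0.004; 55 0.0048 -0.0007 0.184 0 0 -0.004; 55 0.0048 -0.0007 0.184 0 0 -0.004; 55 0.0048 -0.0007 0.184 0 0 -0.004")

```text
time: 22.52
tool_pos: [0.4427, 0.2653, 0.0219]
tool_rot: [0.0, 0.504, 0.864, 0.001]
contact_force: [-0.5, 0.7, -0.0]
gripper_width: 0.552
grasp_force: 0.0
```

jog_arm(motion="35 0 0 0 0 0 0; 26 0 0 0 0 0 0; 0 0 0 0 0 0 0; 0 0 0 0 0 0 0; 0 0 0 0 0 0 0")

```text
time: 23.15
tool_pos: [0.4429, 0.2655, 0.0226]
tool_rot: [0.001, 0.504, 0.864, 0.001]
contact_force: [-1.2, -0.9, 4.5]
gripper_width: 0.257
grasp_force: 58.9
```

```bash
python3 -c "
from h import *
s=state();print(s['tool_pos'],s['contact_force'],s['gripper_width'])
go(*s['tool_pos'],29.4)"
```

```text
[0.44291387 0.26553873 0.02263662] [-1.23752599 -0.90557715  4.52728634] 0.2566303871444288
shift [0. 0. 0.] turn z 0.0008 | cur yaw 29.47 dyaw -0.07
```

jog_arm(motion="0 0 0 -0.04 0 0 0; 0 0 0 -0.13 0 0 0; 0 0 0 -0.22 0 0 0; 0 0 0 -0.24 0 0 0; 0 0 0 -0.24 0 0 0")

```text
time: 23.78
tool_pos: [0.4415, 0.265, 0.14]
tool_rot: [-0.0, 0.504, 0.864, -0.0]
contact_force: [0.3, -0.5, -4.9]
gripper_width: 0.256
grasp_force: 60.1
```

```bash
python3 -c "
from h import *
s=state();print(s['tool_pos'],s['contact_force'],s['gripper_width'])
go(.5001,-.0551,.14,2.5)"
```

```text
[0.44147527 0.26498203 0.13999743] [ 0.33353181 -0.54000252 -4.85827776] 0.2557618372082083
shift [-0.615  -0.2128 -0.    ] turn z 0.3137 | cur yaw 29.46 dyaw -26.96
```

jog_arm(motion="0 -0.11 -0.04 0 0 0 0.06; 0 -0.22 -0.08 0 0 0 0.13; 0 -0.33 -0.115 0 0 0 0.2; 0 -0.44 -0.152 0 0 0 0.27; 0 -0.55 -0.19 0 0 0 0.3137")

```text
time: 24.4
tool_pos: [0.4925, -0.0225, 0.1373]
tool_rot: [-0.002, 0.692, 0.722, -0.001]
contact_force: [0.9, -0.5, -3.7]
gripper_width: 0.254
grasp_force: 60.2
```

jog_arm(motion="0 -0.067 0 0 0 0 0; 0 -0.067 0 0 0 0 0; 0 -0.067 0 0 0 0 0; 0 -0.067 0 0 0 0 0; 0 -0.067 0 0 0 0 0")

```text
time: 25.02
tool_pos: [0.4957, -0.0536, 0.1405]
tool_rot: [-0.0, 0.691, 0.723, -0.0]
contact_force: [0.0, -0.3, -4.3]
gripper_width: 0.254
grasp_force: 60.2
```

```bash
python3 - <<'E'
from h import *
s=state();print(s['tool_pos'],s['contact_force'],s['gripper_width'])
go(.5001,-.0551,.075,2.5)
E
```

```text
[ 0.49570726 -0.05355186  0.14049844] [ 0.0080289  -0.33295486 -4.25160217] 0.25396854088940535
shift [-0.0035  0.0086  0.131 ] turn z 0.0011 | cur yaw 2.59 dyaw -0.09
```

jog_arm(motion="0 -0.0035 0.0086 0.03 0 0 0.001; 0 -0.0035 0.0086 0.07 0 0 0.001; 0 -0.0035 0.0086 0.11 0 0 0.001; 0 -0.0035 0.0086 0.131 0 0 0.001; 0 -0.0035 0.0086 0.131 0 0 0.001")

```text
time: 25.65
tool_pos: [0.4994, -0.0557, 0.074]
tool_rot: [-0.001, 0.692, 0.722, -0.001]
contact_force: [1.2, 0.4, -3.9]
gripper_width: 0.254
grasp_force: 60.1
```

```bash
python3 - <<'E'
from h import *
s=state();print(s['tool_pos'],s['contact_force'],s['gripper_width'])
go(.5001,-.0551,.0486,2.5)
f=grab_frame('side');W=cloud(f);c=f['color'][200:280,220:320,::-1];cv2.imwrite('pics/s4.png',cv2.resize(c,None,fx=7,fy=7,interpolation=cv2.INTER_CUBIC))
E
```

```text
[ 0.49944364 -0.05574601  0.07401267] [ 1.23356467  0.37431442 -3.91623762] 0.25427213367453977
shift [0.0012 0.0014 0.0508] turn z -0.0009 | cur yaw 2.43 dyaw 0.07
```

View pics/s4.png

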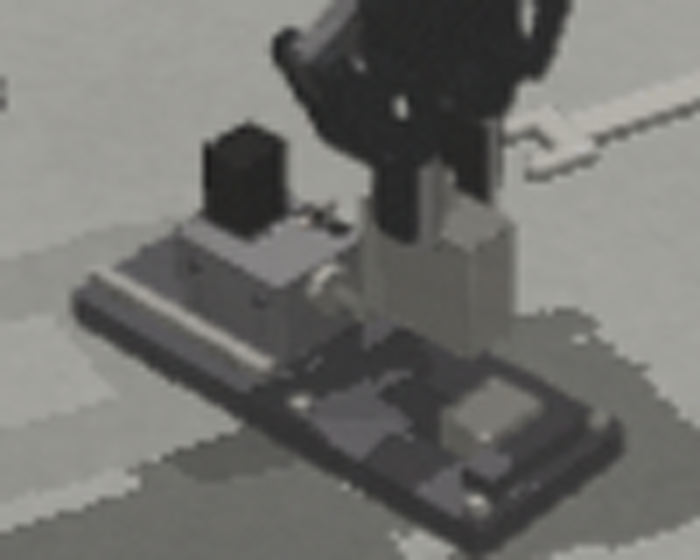

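The block hangs over the anvil with its end at about (372,325), clear of the plunger tip at about (365,302). I'll lower it, then push gently.

jog_arm(motion="0 0.0012 0.0012 0.015 0 0 0; 0 0.0012 0.0012 0.03 0 0 0; 0 0.0012 0.0012 0.045 0 0 0; 0 0.0012 0.0012 0.05 0 0 0; 0 0.0012 0.0012 0.05 0 0 0")

```text
time: 26.32
tool_pos: [0.5006, -0.0554, 0.05]
tool_rot: [-0.0, 0.692, 0.722, -0.0]
contact_force: [0.6, -0.4, -4.3]
gripper_width: 0.257
grasp_force: 60.1
```

jog_arm(motion="0 0.002 0 0 0 0 0; 0 0.004 0 0 0 0 0; 0 0.006 0 0 0 0 0; 0 0.008 0 0 0 0 0; 0 0.01 0 0 0 0 0")

```text
time: 26.95
tool_pos: [0.5006, -0.0504, 0.0504]
tool_rot: [0.0, 0.692, 0.722, 0.0]
contact_force: [0.4, -0.0, -3.7]
gripper_width: 0.26
grasp_force: 60.1
```

jog_arm(motion="0 0.001 0 0 0 0 0; 0 0.002 0 0 0 0 0; 0 0.003 0 0 0 0 0; 0 0.004 0 0 0 0 0; 0 0.005 0 0 0 0 0")

```text
time: 27.58
tool_pos: [0.5005, -0.048, 0.0504]
tool_rot: [0.0, 0.692, 0.722, -0.0]
contact_force: [0.5, -1.5, -3.7]
gripper_width: 0.25
grasp_force: 60.2
```

jog_arm(motion="0 0.001 0 0 0 0 0; 0 0.002 0 0 0 0 0; 0 0.003 0 0 0 0 0; 0 0.004 0 0 0 0 0; 0 0.005 0 0 0 0 0")

```text
time: 28.2
tool_pos: [0.5005, -0.0456, 0.0505]
tool_rot: [0.0, 0.692, 0.722, -0.0]
contact_force: [-1.3, -2.8, -3.9]
gripper_width: 0.261
grasp_force: 60.3
```

jog_arm(motion="0 0.002 -0.0005 0 0 0 0; 0 0.004 -0.001 0 0 0 0; 0 0.006 -0.0015 0 0 0 0; 0 0.008 -0.0015 0 0 0 0; 0 0.01 -0.0015 0 0 0 0")

```text
time: 28.82
tool_pos: [0.5, -0.0407, 0.0507]
tool_rot: [0.001, 0.692, 0.722, 0.0]
contact_force: [2.1, -5.7, -3.4]
gripper_width: 0.256
grasp_force: 60.2
```

```bash
python3 - <<'E'
from h import *
s=state();print(s['tool_pos'],s['contact_force'],s['gripper_width'])
go(.4995,-.0403,.0335,2.5)
E
```

```text
[ 0.50004267 -0.0407223   0.0507142 ] [ 2.12922861 -5.73605761 -3.434443  ] 0.2562215274096025
shift [ 0.0009 -0.001   0.0344] turn z -0.001 | cur yaw 2.41 dyaw 0.09
```

jog_arm(motion="0 0.0009 -0.001 0.007 0 0 0; 0 0.0009 -0.001 0.014 0 0 0; 0 0.0009 -0.001 0.021 0 0 0; 0 0.0009 -0.001 0.028 0 0 0; 0 0.0009 -0.001 0.031 0 0 0")

```text
time: 29.45
tool_pos: [0.4987, -0.0402, 0.0347]
tool_rot: [-0.0, 0.692, 0.722, -0.0]
contact_force: [1.1, -5.7, -1.2]
gripper_width: 0.253
grasp_force: 60.5
```

jog_arm(motion="0 0 0 0.001 0 0 0; 0 0 0 0.002 0 0 0; 0 0 0 0.003 0 0 0; 0 0 0 0.004 0 0 0; 0 0 0 0.004 0 0 0")

```text
time: 30.08
tool_pos: [0.4987, -0.0402, 0.0328]
tool_rot: [-0.0, 0.692, 0.722, -0.0]
contact_force: [0.2, -4.7, -0.3]
gripper_width: 0.256
grasp_force: 60.5
```

jog_arm(motion="0 0 0.001 0 0 0 0; 0 0 0.002 0 0 0 0; 0 0 0.002 0.001 0 0 0; 0 0 0.002 0.002 0 0 0; 0 0 0.002 0.002 0 0 0")

```text
time: 30.7
tool_pos: [0.4989, -0.0402, 0.0327]
tool_rot: [-0.001, 0.692, 0.722, -0.001]
contact_force: [-6.1, -4.7, 7.7]
gripper_width: 0.253
grasp_force: 61.4
```

jog_arm(motion="0 -0.001 0 0 0 0 0; 0 -0.002 0 0 0 0 0; 0 -0.003 0 0 0 0 0; 0 -0.004 0 0 0 0 0; 0 -0.004 0 0 0 0 0")

```text
time: 31.32
tool_pos: [0.4989, -0.0403, 0.0327]
tool_rot: [-0.003, 0.692, 0.722, 0.0]
contact_force: [-5.7, 2.4, 7.9]
gripper_width: 0.255
grasp_force: 61.6
```

jog_arm(motion="0 0 0 -0.002 0 0 0; 0 0 0 -0.002 0 0 0; 0 0 0 -0.002 0 0 0; 0 -0.001 0 -0.002 0 0 0; 0 -0.002 0 -0.002 0 0 0")

```text
time: 31.95
tool_pos: [0.4994, -0.0424, 0.0327]
tool_rot: [-0.001, 0.692, 0.722, -0.0]
contact_force: [-5.2, -0.5, 3.0]
gripper_width: 0.255
grasp_force: 61.1
```

jog_arm(motion="0 -0.001 0 0 0 0 0; 0 -0.002 0 0 0 0 0; 0 -0.003 0 0 0 0 0; 0 -0.003 0 0 0 0 0; 0 -0.003 0 0 0 0 0")

```text
time: 32.58
tool_pos: [0.4998, -0.0433, 0.0327]
tool_rot: [-0.001, 0.692, 0.722, 0.001]
contact_force: [-4.2, 3.9, 4.2]
gripper_width: 0.256
grasp_force: 61.1
```

jog_arm(motion="0 0.001 -0.0015 0 0 0 0; 0 0.001 -0.0025 0 0 0 0; 0 0.001 -0.0025 0 0 0 0; 0 0.001 -0.0025 0 0 0 0; 0 0.001 -0.0025 0 0 0 0")

```text
time: 33.2
tool_pos: [0.4997, -0.0434, 0.0328]
tool_rot: [0.0, 0.692, 0.722, 0.001]
contact_force: [2.5, 5.2, -2.7]
gripper_width: 0.254
grasp_force: 60.4
```

```bash
python3 - <<'E'
from h import *
s=state();print(s['tool_pos'],s['contact_force'],s['ft_torque'])
go(*s['tool_pos'],2.5)
E
```

```text
[ 0.49967467 -0.04343019  0.03278148] [ 2.52044546  5.15014595 -2.68427396] [ 0.90138381 -0.41751016  0.00796895]
shift [0. 0. 0.] turn z -0.0013 | cur yaw 2.39 dyaw 0.11
```

Release, rise, and swing away.

jog_arm(motion="0 0.001 0 0.0005 0 0 0; 28 0.001 0 0.0005 0 0 0; 36 0.001 0 0.0005 0 0 0; 45 0.001 0 0 0 0 0; 45 0.001 0 -0.02 0 0 0")

```text
time: 33.83
tool_pos: [0.498, -0.0437, 0.0425]
tool_rot: [-0.001, 0.692, 0.722, -0.001]
contact_force: [-0.1, -0.2, 0.4]
gripper_width: 0.451
grasp_force: 0.0
```

jog_arm(motion="45 0 0 -0.06 0 0 0; 45 0 0 -0.15 0 0 0; 45 0 0 -0.25 0 0 0; 45 -0.11 0 -0.28 0 0 0; 45 -0.22 0 -0.28 0 0 0")

```text
time: 34.45
tool_pos: [0.505, -0.1551, 0.1868]
tool_rot: [0.003, 0.691, 0.722, 0.001]
contact_force: [0.6, 0.0, -0.2]
gripper_width: 0.451
grasp_force: 0.0
```

jog_arm(motion="45 -0.08 0 0 0 0 0; 45 -0.16 0 0 0 0 0; 45 -0.2 0 0 0 0 0; 45 -0.2 0 0 0 0 0; 45 -0.2 0 0 0 0 0")

```text
time: 35.08
tool_pos: [0.5077, -0.2522, 0.1829]
tool_rot: [-0.0, 0.692, 0.722, 0.0]
contact_force: [-0.5, 0.1, -0.0]
gripper_width: 0.451
grasp_force: 0.0
```

```bash
python3 z.py pics/z2.png; python3 - <<'E'
from h import *
F=[grab_frame('top') for _ in range(3)]
f=np.mean([a['color'].astype(float).mean(2) for a in F],0)
print(np.round(f[227:237,294:308]).astype(int))
W=cloud(F[0])
for b in((.46,.54,-.1,0,.055,.064),(.46,.54,-.1,0,.068,.08),(.43,.56,-.2,.12,.008,.1)):
  m=box(W,*b);print(rect(W[m][:,:2]))
c=F[0]['color'][212:262,262:362,::-1];cv2.imwrite('pics/t5.png',cv2.resize(c,None,fx=8,fy=8,interpolation=cv2.INTER_CUBIC))
E
```

```text
[ 0.5076996  -0.25224566  0.18285637] [-0.47197937  0.13272494 -0.01035872]
top pointer [(0.32, array([0.5158, 0.02  , 0.0552]))]
top zero_mark [(0.83, array([0.5155, 0.0216, 0.0518]))]
top plunger_tip []
top head_grip [(0.93, array([0.4949, 0.036 , 0.0767]))]
top master [(0.78, array([ 0.5086, -0.273 ,  0.0013]))]
side pointer []
side zero_mark [(0.72, array([0.5136, 0.0209, 0.053 ]))]
side plunger_tip []
side head_grip [(0.55, array([0.5   , 0.0402, 0.0799]))]
side master [(0.79, array([ 0.5094, -0.2709,  0.0037]))]
master 201 [498.3 -33.7] [24.9 68.9] 5.0
headtop 303 [497.6  16.3] [47.6 67.9] 3.4
grip 94 [496.3  35.9] [23.6 18.7] 0.5
[[136 136 166 175 176 153 153 172 175 175 175 175 153  96]
 [123 122 121 136 111 108 100 105 110 123 127 119 113  97]
 [126 127 132  78  34  31  93  60  31  33  31  32  89 124]
 [131 132 134  75  35  33  96  84  50  38  38  33  92 125]
 [ 41  41  37  27  34  32  32  32  35  27  41  43  92 126]
 [ 38  39  37  88 125 132 142 136 130 132 132 130 128 131]
 [ 40  41  36  51 115 126 136 130 127 125 124 127 126 129]
 [ 40  40  38  55 117 128 111 120 126 123 125 125 125 132]
 [ 41  41  37  55 116 127 125 125 124 124 124 125 126 130]
 [ 43  44  40  57 119 127 126 125 125 125 124 126 124 129]]
(array([499.6, -43.8]), array([24.1, 49.8]), 0.8)
(array([499.2, -44.2]), array([ 9.7, 11.5]), 87.0)
(array([498.5,  -8.7]), array([ 76.6, 200.2]), 2.5)
```

View pics/t5.png

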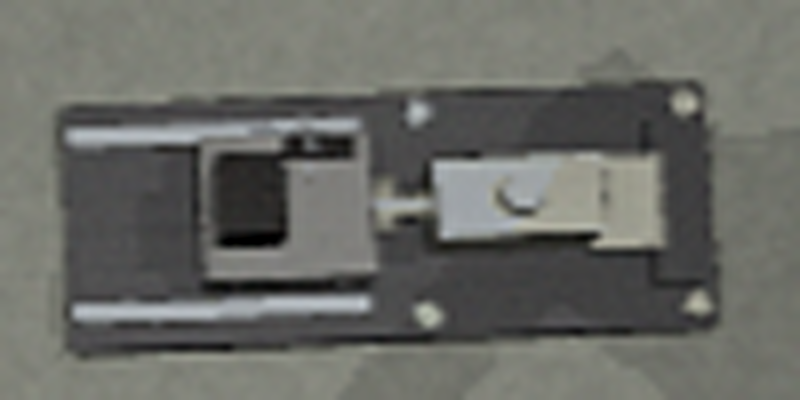

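The top view shows the spacer against the anvil at about (545,200), the plunger on its end (435,203), and the fin in line with the mark at (307,150). Its fitted position (499.6, -43.8) mm matches where the master stood.

```bash
python3 -c "
from h import *
print(job_done())"
```

```text
the job is handed in; nothing more can be done
None
```

The job is handed in at about 35 s of the 72 s allowed: the head is zeroed on the master to about 0.3 mm by the camera, the master stands upright in its case, and the spacer is seated centred against the anvil with the pointer still at zero; its squareness I could only check to about 2 degrees.

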